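# Make up two watch repair kits

## Robot

A 6-joint arm with a two-finger parallel gripper is mounted at the origin on a cart in front of the work surface, level with it; the furniture and walls round the work are solid. World frame = base frame: x ahead of the robot, y to its left, z up, the work surface at z = 0. Lengths are in m, angles in degrees, forces in N, time in s.
With the tool pointing down it reaches from about 0.2 to 0.875 m from the base axis. Payload 3.4 kg.
Tool frame: the origin (TCP) lies on the mounting face of the last link; the fingertips stand 199 mm ahead of it and the grasp point (between the pads) lies 180 mm ahead of it; z points along the fingers, y is the line along which they close (so a half turn about z gives the same grasp; the last joint's range is limited). The gripper opens to 94 mm and grips with 3 to 60 N. Pads are 16 mm wide; open, the fingers measure 119 mm over their backs; the gripper's body (75 mm by 177 mm) begins 78 mm behind the grasp point.
Start: joints at [-78.782, 15.808, 86.224, -0, 77.962, -6.933], TCP at [0.179, -0.546, 0.405] pointing down, gripper open.
Joint ranges: [-165.64, 165.64], [-43.16, 119.46], [12.63, 154.43], [-67.54, 247.53], [6.08, 155.33], [-154.97, 154.97]. Speed limits (degrees/s): [147.25, 147.25, 180, 180, 180, 180].

## Interface

Orientations are given as [roll, pitch, yaw] about the fixed x, y, z axes, in that order (R = Rz(yaw) Ry(pitch) Rx(roll)).
In Python, from cell import * gives the robot as it stands.
- The arm moves only by the tool drive_tool, never from a script. Its argument "series" is one flat list of numbers, 7 for each row, row after row: the turn, a rotation vector about the tool's x, y, z in degrees, then the shift along the tool's x, y, z in cm, then the finger opening in cm, from 0 to 9.4. In form: [rx, ry, rz, tx, ty, tz, jaw, rx, ry, rz, tx, ty, tz, jaw, ...]. A call has 1 to 12 rows; each row shifts and turns the commanded pose from where the row before left it, along the tool's axes as they then stand; what a row does not reach is not made up. A row lasts 1/12 s, in which the tool goes at most 41.7 mm and 7.16 degrees, less where a joint would pass 70% of its speed; a pose out of reach is approached as far as the arm can. A call with a gripper value outside its range is refused whole. The fingers move at their own pace and stop on an object; "squeeze" is the grip in N (left out, the last holds). Time passes only in rows, so rows that do not move let the fingers close. It gives the time, the measured TCP pose, the force, the opening and the grip force at its end, in the units of the state.
- get_obs(): the state, without advancing time (a new reading comes with each control period).
- grab_frame(name): name is "scene" or "top" or "wrist"; returns (picture, depth): 480x640x3 uint8, red, green, blue; 480x640 float32, m along the optical axis (not along the pixel's ray), 0 where there is no reading.
- calibration(name): a dict with "K" (3x3 intrinsics, pixels), "k1" (the pictures are not rectified: a ray, as slopes to the right and down, at radius r is drawn at 1 + k1 r^2 times it, then the intrinsics apply), "xyz" and "attitude" of the camera in the world; the wrist camera has in their place "tool_from_camera" (4x4, takes a point from camera to tool coordinates, whose origin is the TCP and whose axes are the flange's). Camera axes: x right, y down, z forward; pixel columns grow to the right and rows downward; lengths in m; the calibration is good to about 2 mm. A picture is of the moment at which its call begins: read the wrist's pose just before it. calibration takes no time and is no camera call.
- close_job(): hands the job in; it is judged then, once.
Trained networks look in the newest picture that a camera, given by its name, has taken for a name from the list of things; names that differ only in an ending like _2 or _b are one class to them, and where a whole thing is asked for, a point or a joint stands for the part that bears it (a point fixed in the world has none). Each returns a list of dicts, best first, with "conf" (0 to 1); they miss things now and then, are a little off and sometimes report something else, mostly with a low value. They report only what shows in the picture. A call takes as long as a camera call.
- cut_out(camera, label): "region" (480x640 bool, what is visible of it) and "centre" ([row, column] in pixels, amid what is visible of it).
The state is a dict: "time": time; "qpos": joint angles; "qd": joint speeds; "joint_torque": joint torques, N m; "tool_pos": TCP position; "ee_rot": TCP orientation; "contact_force": force on the tool from outside, world axes, zero at the start; "wrist_torque": the same for the moment, N m; "grip_width": finger opening in m; "grip_force": force on a finger pad.
Only numpy, scipy, OpenCV 4.12 (cv2) and the standard library are available. Lean on these libraries where they do the work, as an engineer would, in place of code of your own. Each camera call takes 0.05 s, during which the arm holds its last target. There are 200 camera calls.

## Task

Make up the two repair kits. The overhaul kit goes in the low open tray: the round watch face up in the wide compartment, and the brown jar and the cream canister upright in the two small compartments, one in each. The battery kit goes in the stepped box: the square watch face up in the open compartment on the step, and the battery carton pushed down through the sprung flap into the closed compartment, with the flap shut again afterwards.

Things in the scene. Friction and masses are not known exactly. Their poses are not given: they have to be found in the camera images.
- round_watch: Steel watch head without strap, round dial, 43 mm (own x, over the lugs) x 36 mm (own y) x 11 mm high, lying face up. Origin: centre of its underside; z up. About 35 g. Grasp across own y. All the stock starts on a raised plywood board, its top 30 mm above the worktop (z = 0.030). Mind the bench's upright corner post at x 0.39, y -0.29: swing round it with the arm drawn in.
- square_watch: Steel watch head without strap, square dark blue and white dial, 40 mm (own x, over the lugs) x 33 mm (own y) x 11 mm high, lying face up. Origin: centre of its underside; z up. About 35 g. Grasp across own y.
- brown_jar: Small round dark brown jar with black lid, 33 mm diameter, 47 mm high, standing. Origin: centre of its underside; z up. About 45 g.
- cream_canister: Small round cream canister with tan lid, 37 mm diameter, 51 mm high, standing. Origin: centre of its underside; z up. About 30 g.
- battery_carton: Small closed blue and white carton of button cells, 34 mm (own x) x 52 mm (own y) x 22 mm high. Origin: centre of its underside; z up. About 60 g.
- tray: Low open wood tray, fixed on the work board (underside at z = 0.030), 133 (own x) x 127 (y) mm, rim 12 high, floor at 4. Origin: centre of underside; own x points away from the robot. Wide compartment in front: inside 64 (x) x 117 (y) mm, centre x -29.5, y 0. Two small ones side by side behind: inside 54 (x) x 56 (y) mm, centres x +34.5, y +30.5 and -30.5. Dividers 5 thick, 11 high.
- kit_box: Stepped wood box, fixed on the work board (underside z = 0.030), 139 (own x) x 127 (y) mm. Origin: underside, near the middle; own x points away from the robot. Heights above underside. Open step compartment in front: inside 64 (x) x 115 (y), centre x -33, y 0, floor 30, rim 38. Closed one behind: walls 6 thick, 102 high, floor 4, top opening 58 (x) x 115 (y), centre x +34, y 0, under the flap.
- flap (a joint): Aluminium flap 56 x 112 mm, level, 101 mm above the box's underside, that closes the top opening of the stepped box; hinged on the edge far from the robot, it swings down into the box. 0 = shut, 1.5 rad = hanging open. A light spring shuts it (about 0.3 N at the free edge to start it, 0.6 N fully open).

How it is judged (in metres and radians):
At the end, for the whole second after the job is handed in: Round watch flat, face up in the tray's wide compartment; jar and canister upright, one in each small one; square watch flat, face up in the step compartment (all within 4 mm of its floor); carton in the closed compartment, any way up; flap within 0.12 rad of shut; all at rest (x of round_watch in the frame of tray between -0.047 and -0.012 m and y of round_watch in the frame of tray between -0.045 and 0.045 m and z of each of round_watch, brown_jar, cream_canister in the frame of tray below 0.008 m and angle between each of round_watch, square_watch's own z axis and vertical below 0.12 rad and x of brown_jar in the frame of tray between 0.019 and 0.05 m and x of cream_canister in the frame of tray between 0.019 and 0.05 m and ((y of brown_jar in the frame of tray between 0.014 and 0.047 m and y of cream_canister in the frame of tray between -0.047 and -0.014 m) or (y of brown_jar in the frame of tray between -0.047 and -0.014 m and y of cream_canister in the frame of tray between 0.014 and 0.047 m)) and angle between each of brown_jar, cream_canister's own z axis and vertical below 0.1 rad and x of square_watch in the frame of kit_box between -0.052 and -0.014 m and y of square_watch in the frame of kit_box between -0.045 and 0.045 m and z of square_watch in the frame of kit_box below 0.034 m and x of battery_carton in the frame of kit_box between 0.005 and 0.063 m and y of battery_carton in the frame of kit_box between -0.057 and 0.057 m and z of battery_carton in the frame of kit_box below 0.055 m and value of joint flap below 0.12 rad and linear speed of each of round_watch, square_watch, brown_jar, cream_canister, battery_carton below 0.02 m/s); the robot touches nothing.
It also fails if it takes over 120 s, if anything falls off the work surface, if the arm or the gripper's body presses on something with over 40 N, if the wrist force passes 120 N, or if a joint passes its speed limit or range.

## Working session

There is one attempt and no reset: what is moved stays moved. The work goes in short steps, Python scripts to look and compute and a tool call to move; the robot and the scene stay as the last step left them, time stands still between calls to the robot, and variables do not carry over. Pictures are saved under pics/ and viewed, at most 14 in all, crops included, and the job is handed in when it is done.

Besides the shell and the picture viewer there is one more tool, called after "Emit:" as name(argument=value, ...) on one line, values as JSON. drive_tool: Moves the arm, as the interface text tells. Its arguments: {"type":"object","properties":{"series":{"type":"array","items":{"type":"number"}},"squeeze":{"type":"number"}},"required":["series"]}

```bash
mkdir -p pics; ls
cat > h.py <<'E'
from cell import *
import numpy as np, cv2
from scipy.spatial.transform import Rotation as R
def pose(o): 
    T=np.eye(4);T[:3,:3]=R.from_euler('xyz',o['ee_rot'],degrees=True).as_matrix();T[:3,3]=o['tool_pos'];return T
def campose(n,o=None):
    c=calibration(n)
    if 'tool_from_camera' in c: return c,pose(o)@np.array(c['tool_from_camera'])
    T=np.eye(4);a=np.array(c['attitude'])
    T[:3,:3]=a if a.shape==(3,3) else R.from_euler('xyz',a,degrees=True).as_matrix();T[:3,3]=c['xyz'];return c,T
def rays(c,rc):
    rc=np.asarray(rc,float).reshape(-1,2);K=np.array(c['K'])
    uv=rc[:,::-1].reshape(-1,1,2).copy()
    p=cv2.undistortPoints(uv,K,np.array([c['k1'],0,0,0.]))[:,0]
    return np.c_[p,np.ones(len(p))]
def pts(n,rc,d,o=None):
    c,T=campose(n,o); rc=np.asarray(rc).reshape(-1,2);z=d[rc[:,0].astype(int),rc[:,1].astype(int)]
    P=rays(c,rc)*z[:,None]; return (P@T[:3,:3].T+T[:3,3])[z>0]
def atz(n,rc,z,o=None):
    c,T=campose(n,o); r=rays(c,rc)@T[:3,:3].T; return T[:3,3]+r*((z-T[2,3])/r[:,2])[:,None]
E
python3 - <<'E'
from h import *
print(get_obs())
for n in ['scene','top','wrist']:
    print(n,calibration(n))
    o=get_obs();p,d=grab_frame(n);cv2.imwrite(f'pics/{n}0.png',p[:,:,::-1])
    for l in ['round_watch','square_watch','brown_jar','cream_canister','battery_carton','tray','kit_box','flap']:
        for q in cut_out(n,l)[:2]:
            m=np.argwhere(q['region']);P=pts(n,m,d,o)
            print(n,l,round(q['conf'],2),np.round(q['centre']),len(m),P.shape[0] and np.round([np.median(P,0),np.percentile(P,2,0),np.percentile(P,98,0)],3).tolist())
E
```

```text
pics
{'time': 0.0, 'qpos': array([-7.87805297e+01,  1.58446272e+01,  8.62930720e+01, -2.12011783e-03,
        7.79613270e+01, -6.93216788e+00]), 'qd': array([-0.05404495,  0.09523624, -0.00401475,  0.06930813, -0.04929212,
       -0.01841276]), 'joint_torque': array([ 4.74308217e-04, -4.04581690e+01, -2.37228101e+01,  7.01468415e-02,
        3.43248923e-02, -1.23226923e-04]), 'tool_pos': array([ 0.17908392, -0.54617694,  0.40384919]), 'ee_rot': array([-1.79901448e+02, -9.89431009e-03,  1.81520737e+01]), 'contact_force': array([ 0.23457564, -0.37311837,  0.03696813]), 'wrist_torque': array([-0.01015558, -0.00932527,  0.04313746]), 'grip_force': 0.0, 'grip_width': 0.09390780472045875}
scene {'K': array([[612.68384079,   0.        , 309.6949584 ],
       [  0.        , 612.68384079, 243.69854832],
       [  0.        ,   0.        ,   1.        ]]), 'k1': -0.040080328514307526, 'xyz': array([0.15096135, 0.68096629, 0.68908655]), 'attitude': array([-128.79399375,    0.86078851, -145.81690011])}
scene round_watch 0.96 [408. 279.] 549 [[0.455, 0.314, 0.039], [0.439, 0.299, 0.032], [0.475, 
[... 2315 characters left out ...]
.58, -0.083, 0.128], [0.64, 0.023, 0.134]]
top flap 0.48 [213. 256.] 3982 [[0.58, 0.235, 0.035], [0.515, 0.172, 0.031], [0.645, 0.297, 0.044]]
wrist {'K': array([[430.01313613,   0.        , 321.00820177],
       [  0.        , 430.01313613, 242.48915569],
       [  0.        ,   0.        ,   1.        ]]), 'k1': -0.036786136689049696, 'tool_from_camera': array([[ 1.24122817e-03, -9.71808866e-01, -2.35766807e-01,
         6.69484300e-02],
       [ 9.99999229e-01,  1.19700601e-03,  3.30691832e-04,
        -1.29109425e-03],
       [-3.91549702e-05, -2.35767035e-01,  9.71809603e-01,
         2.01491129e-02],
       [ 0.00000000e+00,  0.00000000e+00,  0.00000000e+00,
         1.00000000e+00]])}
```

Run:
```python
from h import *
for n in ['top','scene']:
    p,d=grab_frame(n)
    for l in ['round_watch','square_watch','brown_jar','cream_canister','battery_carton','flap','tray','kit_box']:
        for q in cut_out(n,l):
            P=pts(n,np.argwhere(q['region']),d)
            zt=np.percentile(P[:,2],90); T=P[(P[:,2]>zt-.006)&(P[:,2]<zt+.006)] if l!='tray' else P
            (c,s,a)=cv2.minAreaRect((T[:,:2]*1000).astype(np.float32))
            print(n,l,round(q['conf'],2),'c',np.round(c),'s',np.round(s),'a',round(a,1),'zt',round(zt,4),len(T))
    if n=='scene': cv2.imwrite('pics/sc.png',cv2.resize(p[130:450,190:520],None,fx=1.8,fy=1.8)[:,:,::-1])
    else: cv2.imwrite('pics/tp.png',cv2.resize(p[160:360,160:440],None,fx=2.8,fy=2.8,interpolation=cv2.INTER_CUBIC)[:,:,::-1])
```

```text
top round_watch 0.58 c [460. 310.] s [34. 28.] a 15.4 zt 0.0427 187
top square_watch 0.78 c [448. 104.] s [32. 34.] a 75.3 zt 0.0425 218
top brown_jar 0.72 c [458.  11.] s [29. 29.] a 33.9 zt 0.0786 199
top cream_canister 0.93 c [433. -80.] s [33. 35.] a 14.7 zt 0.082 299
top cream_canister 0.49 c [458.  11.] s [29. 29.] a 33.9 zt 0.0786 199
top battery_carton 0.73 c [457. 214.] s [34. 52.] a 18.2 zt 0.0544 457
top battery_carton 0.37 c [434. -80.] s [33. 35.] a 13.1 zt 0.082 303
top flap 0.67 c [610. -30.] s [111.  58.] a 83.1 zt 0.1331 1749
top tray 0.91 c [581. 237.] s [133. 135.] a 84.6 zt 0.042 3897
top kit_box 0.88 c [610. -30.] s [126.  71.] a 82.5 zt 0.1326 2486
scene round_watch 0.85 c [458. 311.] s [36. 42.] a 83.6 zt 0.0409 513
scene square_watch 0.62 c [447. 107.] s [34. 36.] a 70.0 zt 0.0417 307
scene cream_canister 0.58 c [435. -78.] s [36. 37.] a 26.8 zt 0.081 301
scene battery_carton 0.9 c [458. 217.] s [35. 55.] a 18.4 zt 0.0531 798
scene flap 0.71 c [611. -27.] s [114.  60.] a 81.9 zt 0.1322 1277
scene tray 0.85 c [585. 232.] s [138. 144.] a 84.6 zt 0.0411 6557
scene kit_box 0.56 c [611. -27.] s [130.  75.] a 82.2 zt 0.1313 2046
```

View pics/tp.png

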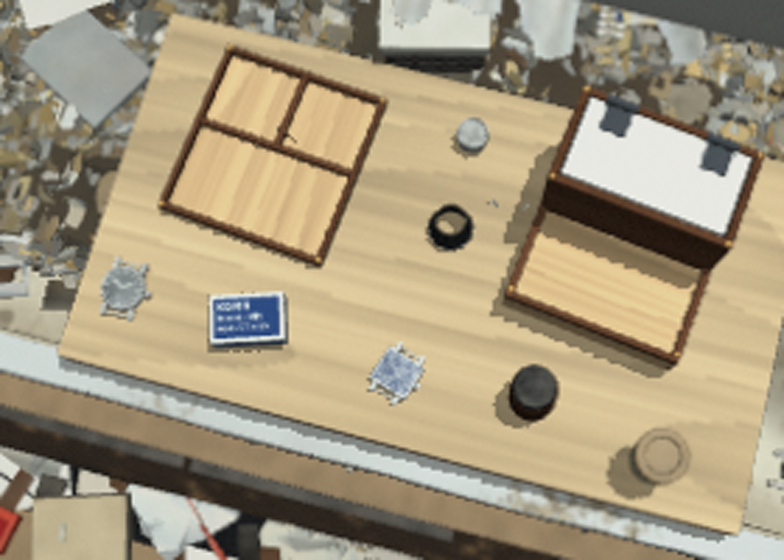

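View pics/scene0.png

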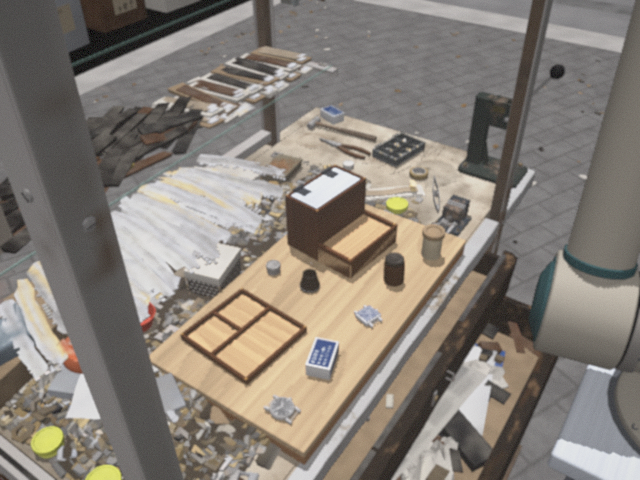

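The top view shows the tray (crop centre ~275,155), the stepped box (~640,225), the round watch (125,290), the carton (247,320), the square watch (397,372), the jar (533,392) and the canister (662,457). The scene view agrees. There is loose clutter (a grey cap and a black cap) between the tray and the box. Next I check for tall obstacles.

Run:
```python
from h import *
G={}
for n in ['top','scene']:
    p,d=grab_frame(n); np.save(f'd_{n}.npy',d)
    rc=np.argwhere(d>0)[::3]; P=pts(n,rc,d)
    P=P[(P[:,2]>.14)&(P[:,0]>-.2)&(P[:,0]<.95)&(abs(P[:,1])<.75)]
    for q in P:
        k=(round(q[0]/.05)*5,round(q[1]/.05)*5); g=G.setdefault((n,)+k,[9,0,0]); g[0]=min(g[0],q[2]);g[1]=max(g[1],q[2]);g[2]+=1
print('\n'.join(' '.join(f'{k[1]},{k[2]}:{v[0]:.2f}-{v[1]:.2f}' for k,v in sorted(G.items()) if k[0]==n and v[2]>8 ) for n in ['top','scene']))
```

```text
15,5:0.18-0.28 15,10:0.15-0.19 20,0:0.15-0.42 20,5:0.18-0.32 20,10:0.14-0.19 25,-5:0.33-0.43 25,0:0.14-0.42 25,5:0.14-0.20 25,10:0.14-0.17 40,-45:0.20-0.23 40,-30:0.14-0.47 40,-25:0.14-0.48 40,0:0.83-0.87 40,5:0.83-0.87 40,10:0.83-0.87 40,15:0.83-0.84 40,55:0.14-0.33 45,-45:0.14-0.19 45,-40:0.14-0.17 45,55:0.14-0.36 50,-45:0.15-0.17 50,-40:0.14-0.17 50,55:0.14-0.39 55,55:0.14-0.42 60,55:0.14-0.41 65,55:0.14-0.30 70,55:0.14-0.20
10,5:0.17-0.19 10,10:0.14-0.18 15,0:0.18-0.33 15,5:0.18-0.32 15,10:0.14-0.19 20,0:0.21-0.47 20,5:0.18-0.34 20,10:0.14-0.20 25,-5:0.39-0.49 25,0:0.17-0.46 25,5:0.14-0.20 25,10:0.14-0.17 35,-45:0.22-0.24 40,-45:0.18-0.24 40,-30:0.14-0.40 40,-25:0.14-0.41 40,55:0.26-0.62 45,-45:0.15-0.16 45,-40:0.14-0.17 50,-45:0.16-0.17 50,-40:0.14-0.17 75,-30:0.19-0.22 75,-25:0.21-0.22 75,-20:0.21-0.22 75,-15:0.21-0.22 75,-10:0.21-0.22 75,-5:0.21-0.25 75,0:0.21-0.24 75,5:0.21-0.22 75,10:0.21-0.26 75,15:0.21-0.26 75,20:0.21-0.24 75,25:0.21-0.26 75,30:0.22-0.26 75,40:0.21-0.23 75,45:0.21-0.22 80,-30:0.19-0.22 80,-25:0.21-0.25 80,-20:0.21-0.25 80,-15:0.21-0.25 80,-10:0.22-0.25 80,-5:0.21-0.25 80,0:0.21-0.41 80,5:0.22-0.43 80,10:0.22-0.44 80,15:0.21-0.45 80,20:0.22-0.47 80,25:0.22-0.47 80,35:0.24-0.24 80,40:0.22-0.29 85,-25:0.24-0.25 85,-20:0.24-0.25 85,-15:0.24-0.25 85,-10:0.24-0.24 85,-5:0.24-0.25 85,0:0.24-0.25 85,5:0.23-0.42 85,10:0.24-0.42 85,15:0.21-0.44 85,20:0.22-0.45 85,35:0.23-0.25 85,40:0.23-0.24 90,-30:0.22-0.32 90,-25:0.22-0.31 90,-20:0.23-0.24 90,-15:0.23-0.25 90,-10:0.23-0.24 90,-5:0.23-0.24 90,0:0.22-0.25 90,5:0.23-0.25 90,10:0.24-0.26 90,15:0.25-0.26 90,20:0.25-0.26 90,35:0.24-0.24 95,-30:0.22-0.32 95,-25:0.22-0.32
```

Emit:
drive_tool(series=[0, 0, 0, 0.7, -3.5, 0, 9.4, 0, 0, 0, 0.7, -3.5, 0, 9.4, 0, 0, 0, 0.7, -3.5, 0, 9.4, 0, 0, 0, 0.7, -3.5, 0, 9.4, 0, 0, 0, 0.7, -3.5, 0, 9.4, 0, 0, 0, 0.7, -3.5, 0, 9.4, 0, 0, 0, 0.7, -3.5, 0, 9.4, 0, 0, 0, 2.0, -2.0, 0, 9.4, 0, 0, 0, 2.0, -2.0, 0, 9.4, 0, 0, 0, 2.0, -2.0, 0, 9.4, 0, 0, 0, 2.0, -2.0, 0, 9.4, 0, 0, 0, 2.0, -2.0, 0, 9.4])

```text
time: 3.35
tool_pos: [0.2133, -0.1708, 0.4049]
ee_rot: [179.9, -0.0, 18.1]
contact_force: [0.9, -1.0, 0.7]
grip_width: 0.0939
grip_force: 0.0
```

Emit:
drive_tool(series=[0, 0, 0, 2.0, -2.0, 0, 9.4, 0, 0, 0, 2.0, -2.0, 0, 9.4, 0, 0, 0, 2.0, -2.0, 0, 9.4, 0, 0, 0, 2.0, -2.0, 0, 9.4, 0, 0, 0, 2.0, -2.0, 0, 9.4, 0, 0, 5, 1.0, -1, 0, 9.4, 0, 0, 5, 1, -1, 0, 9.4, 0, 0, 5, 1, -1, 0, 9.4, 0, 0, 3.2, 1, -1, 0, 9.4])

```text
time: 4.1
tool_pos: [0.3089, 0.0015, 0.4048]
ee_rot: [180.0, -0.0, -0.2]
contact_force: [0.5, -0.1, 0.1]
grip_width: 0.0939
grip_force: 0.0
```

Emit:
drive_tool(series=[0, 0, 0, 3, -0.5, 0, 9.4, 0, 0, 0, 3, -0.5, 0, 9.4, 0, 0, 0, 3, -0.5, 0, 9.4, 0, 0, 0, 3, -0.5, 0, 9.4, 0, 0, 0, 3, -0.5, 0, 9.4, 0, 0, 0, 0, 0, 0, 9.4, 0, 0, 0, 0, 0, 0, 9.4])

```text
time: 4.68
tool_pos: [0.46, 0.0255, 0.4041]
ee_rot: [180.0, 0.1, -0.0]
contact_force: [-0.6, -0.4, -0.2]
grip_width: 0.0941
grip_force: 0.0
```

```bash
cat > w.py <<'E'
from h import *
import sys
def look(tag,labels):
    o=get_obs();p,d=grab_frame('wrist');cv2.imwrite(f'pics/{tag}.png',p[:,:,::-1])
    np.savez(f'{tag}.npz',p=p,d=d,T=pose(o),tp=o['tool_pos'],er=o['ee_rot'])
    print(np.round(o['tool_pos'],4),np.round(o['ee_rot'],2))
    for l in labels:
        for q in cut_out('wrist',l)[:2]:
            if q['conf']<.4: continue
            P=pts('wrist',np.argwhere(q['region']),d,o)
            if len(P)<30: continue
            zt=np.percentile(P[:,2],85); T=P[(P[:,2]>zt-.006)&(P[:,2]<zt+.005)] if l not in('tray',) else P
            (c,s,a)=cv2.minAreaRect((T[:,:2]*1000).astype(np.float32))
            print(l,round(q['conf'],2),'px',np.round(q['centre']),'c',np.round(c,1),'s',np.round(s),'a',round(a,1),'zt',round(zt,4),len(T),'mean',np.round(T.mean(0),4))
if __name__=='__main__': look(sys.argv[1],sys.argv[2].split(','))
E
python3 w.py wa square_watch,brown_jar,cream_canister,battery_carton,flap,kit_box,tray
```

```text
[0.46   0.0255 0.4041] [ 1.8e+02  7.0e-02 -0.0e+00]
square_watch 0.82 px [234. 225.] c [447.  104.9] s [33. 39.] a 74.5 zt 0.0412 1295 mean [0.4482 0.1053 0.0399]
square_watch 0.71 px [228.  89.] c [456.4 216.2] s [34. 55.] a 18.6 zt 0.0526 2774 mean [0.457  0.2148 0.0518]
cream_canister 0.7 px [261. 460.] c [436.1 -79.9] s [37. 32.] a 67.1 zt 0.0809 1752 mean [ 0.4359 -0.0792  0.0796]
battery_carton 0.94 px [225.  91.] c [456.6 215.7] s [34. 53.] a 18.2 zt 0.0526 2705 mean [0.457  0.2145 0.0518]
battery_carton 0.67 px [80. 66.] c [572.4 227.2] s [111. 122.] a 84.6 zt 0.0391 17881 mean [0.5713 0.2233 0.0354]
flap 0.78 px [ 19. 436.] c [588.  -27.2] s [115.  26.] a 89.5 zt 0.1316 7792 mean [ 0.5899 -0.0329  0.1307]
kit_box 0.62 px [228.  87.] c [456.4 216.2] s [34. 55.] a 18.6 zt 0.0526 2770 mean [0.457  0.2148 0.0518]
kit_box 0.56 px [ 73. 401.] c [590.9 -26. ] s [127.  35.] a 82.9 zt 0.1312 11990 mean [ 0.5862 -0.0319  0.1308]
tray 0.57 px [82. 70.] c [572.4 226.9] s [110. 124.] a 84.1 zt 0.0391 21184 mean [0.5717 0.224  0.035 ]
tray 0.5 px [ 76. 399.] c [554.3 -26. ] s [143. 104.] a 85.2 zt 0.1312 33587 mean [ 0.5612 -0.0246  0.0901]
```

Emit:
drive_tool(series=[0, 0, 0, 0, -4, 0, 9.4, 0, 0, 0, 0, -4, 0, 9.4, 0, 0, 0, 0, -4, 0, 9.4, 0, 0, 0, 0, -4, 0, 9.4, 0, 0, 0, 0, -4, 0, 9.4, 0, 0, 0, 0, 0, 0, 9.4, 0, 0, 0, 0, 0, 0, 9.4])

```text
time: 5.67
tool_pos: [0.4585, 0.227, 0.4046]
ee_rot: [180.0, 0.0, 0.2]
contact_force: [-0.1, -0.0, 0.1]
grip_width: 0.0942
grip_force: 0.0
```

```bash
python3 w.py wb round_watch,square_watch,battery_carton,tray,kit_box
```

```text
[0.4585 0.227  0.4046] [179.98   0.     0.18]
round_watch 0.61 px [223. 220.] c [456.2 309. ] s [42. 34.] a 2.7 zt 0.0409 1380 mean [0.4572 0.31   0.0396]
square_watch 0.61 px [235. 465.] c [447.6 105.3] s [34. 39.] a 72.4 zt 0.0412 1310 mean [0.4483 0.1077 0.0398]
battery_carton 0.6 px [227. 337.] c [456.3 216.4] s [35. 51.] a 18.7 zt 0.0527 2767 mean [0.457  0.2165 0.0519]
tray 0.66 px [ 77. 312.] c [572.3 237. ] s [132. 120.] a 84.7 zt 0.0401 25805 mean [0.5717 0.2357 0.0351]
kit_box 0.58 px [ 90. 599.] c [591.7  30.7] s [48. 24.] a 33.4 zt 0.0784 705 mean [0.595  0.0337 0.0778]
```

View pics/wb.png

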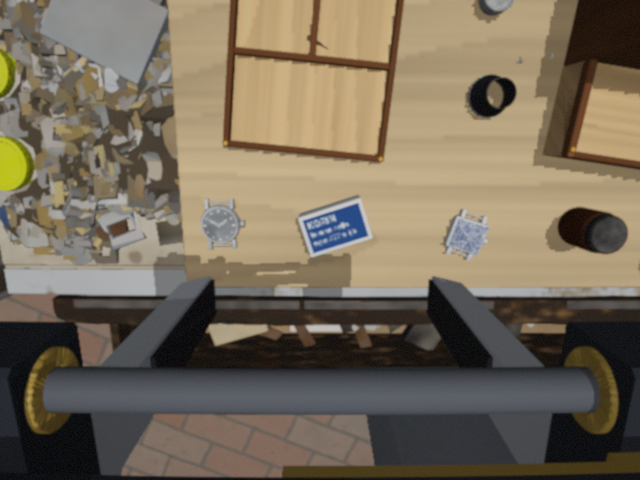

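View pics/wa.png

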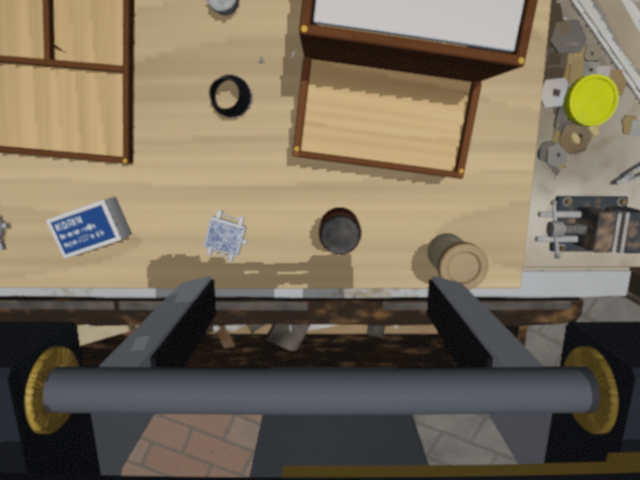

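Wrist views: in wb, the round watch is at (220,223) with its lugs fore and aft and the crown at right. The carton is at (335,227), the square watch at (466,235), the tray's front corners at (228,145) and (381,158). In wa, the box step corners are at (297,154) and (461,171), and the upper rim's front corners at (304,29) and (520,60).

Run:
```python
from h import *
def L(t):
    z=np.load(t+'.npz');return z['p'],z['d'],dict(tool_pos=z['tp'],ee_rot=z['er'])
pa,da,oa=L('wa');pb,db,ob=L('wb')
print('tray front L,R wb',np.round(atz('wrist',[[145,228],[158,381]],.042,ob),4).tolist())
print('tray front R wa',np.round(atz('wrist',[[160,127]],.042,oa),4).tolist())
print('step L,R',np.round(atz('wrist',[[154,297],[171,461]],.068,oa),4).tolist())
print('top L,R',np.round(atz('wrist',[[29,304],[60,520]],.132,oa),4).tolist())
def ortho(p,o,x0,y0,z,half,s):
    n=int(2*half*s); g=np.mgrid[0:n,0:n].reshape(2,-1).T
    W=np.c_[x0+half-g[:,0]/s,y0+half-g[:,1]/s,np.full(len(g),z)]
    c,T=campose('wrist',o);q=(W-T[:3,3])@T[:3,:3]
    uv,_=cv2.projectPoints(q,np.zeros(3),np.zeros(3),np.array(c['K']),np.array([c['k1'],0,0,0.]))
    m=uv[:,0].astype(np.float32).reshape(n,n,2);return cv2.remap(p,m[...,0],m[...,1],cv2.INTER_CUBIC)
ims=[ortho(pb,ob,.457,.31,.04,.032,6000),ortho(pa,oa,.448,.105,.04,.032,6000)]
A=np.hstack([cv2.resize(i,(390,390)) for i in ims])
for k in (195,585): A[195,k-195:k+195]=(255,0,0);A[:,k]=(255,0,0)
cv2.imwrite('pics/or.png',A[:,:,::-1])
# depth heights: tray floors, step floor
for n,rc,o,d in [('tray wide floor',(105,300),ob,db),('tray small floor',(25,270),ob,db),('board',(180,280),ob,db),('step floor',(115,390),oa,da),('flap',(15,410),oa,da)]:
    print(n,np.round(np.median(pts('wrist',[(rc[0]+i,rc[1]+j) for i in range(-4,5) for j in range(-4,5)],d,o),0),4))
```

```text
tray front L,R wb [[0.5199, 0.3004, 0.042], [0.5104, 0.1809, 0.042]]
tray front R wa [[0.51, 0.1794, 0.042]]
step L,R [[0.5152, 0.0437, 0.068], [0.5034, -0.0759, 0.068]]
top L,R [[0.5843, 0.0357, 0.132], [0.5693, -0.0838, 0.132]]
tray wide floor [0.5505 0.2445 0.0338]
tray small floor [0.6088 0.2668 0.0336]
board [0.4917 0.2615 0.0299]
step floor [ 0.5429 -0.0237  0.0598]
flap [ 0.5918 -0.0217  0.131 ]
```

View pics/or.png

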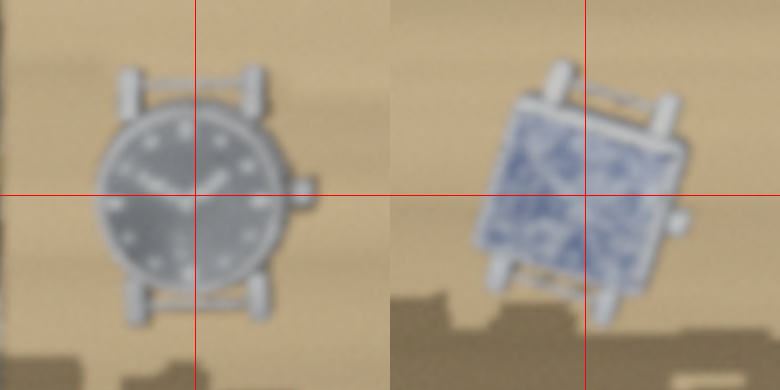

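Everything agrees to about 2 mm: round watch yaw ≈ +2° and square watch yaw ≈ −16°. I start with the carton: approach and grip.

Emit:
drive_tool(series=[0, 0, 0, -0.1, 1.1, 0, 9.4, 0, 0, -6.1, 0, 0, 3.5, 9.4, 0, 0, -6.1, 0, 0, 3.5, 9.4, 0, 0, -6.1, 0, 0, 3.5, 9.4, 0, 0, 0, 0, 0, 3.5, 9.4, 0, 0, 0, 0, 0, 2, 9.4, 0, 0, 0, 0, 0, 1, 9.4, 0, 0, 0, 0, 0, 0, 9.4, 0, 0, 0, 0, 0, 0, 9.4], squeeze=15)

```text
time: 6.72
tool_pos: [0.4586, 0.2138, 0.2351]
ee_rot: [180.0, -0.0, 18.2]
contact_force: [1.0, 0.1, 0.2]
grip_width: 0.094
grip_force: 0.0
```

Run:
```python
from h import *
o=get_obs();print(o['tool_pos'],o['ee_rot'],o['contact_force'])
```

```text
[0.45862513 0.21378131 0.2351338 ] [ 1.79985046e+02 -2.96302658e-02  1.82028296e+01] [0.95922353 0.06453195 0.2454076 ]
```

Emit:
drive_tool(series=[0, 0, 0, 0, 0, 0.3, 9.4, 0, 0, 0, 0, 0, 0, 4.5, 0, 0, 0, 0, 0, 0, 4.5, 0, 0, 0, 0, 0, 0, 4.5, 0, 0, 0, 0, 0, 0, 4.5, 0, 0, 0, 0, 0, 0, 4.5, 0, 0, 0, 0, 0, 0, 4.5, 0, 0, 0, 0, 0, 0, 4.5, 0, 0, 0, 0, 0, -1, 4.5, 0, 0, 0, 0, 0, -2, 4.5, 0, 0, 0, 0, 0, -3.5, 4.5, 0, 0, 0, 0, 0, -3.5, 4.5])

```text
time: 7.72
tool_pos: [0.4575, 0.2142, 0.3324]
ee_rot: [180.0, 0.2, 18.3]
contact_force: [1.7, -0.0, 0.3]
grip_width: 0.0515
grip_force: 15.0
```

Emit:
drive_tool(series=[0, 0, 5, 0, 0, -2.5, 4.5, 0, 0, 5, 0, 0, -2, 4.5, 0, 0, 5, 0, 0, -1, 4.5, 0, 0, 5, 0, 0, 0, 4.5, 0, 0, 5, 0, 0, 0, 4.5, 0, 0, 0, 0, 0, 0, 4.5])

```text
time: 8.22
tool_pos: [0.4578, 0.2143, 0.3876]
ee_rot: [-180.0, -0.1, -6.8]
contact_force: [0.4, -0.3, -0.4]
grip_width: 0.0522
grip_force: 15.0
```

```bash
cat > go.py <<'E'
from h import *
import sys
o=get_obs();T=pose(o);x,y=float(sys.argv[1]),float(sys.argv[2])
print(np.round(o['tool_pos'],4),np.round(o['ee_rot'],2),'w',round(o['grip_width'],4),'f',round(o['grip_force'],1),'F',np.round(o['contact_force'],1))
print('tool cm',np.round(T[:3,:3].T@(np.array([x,y,o['tool_pos'][2]])-o['tool_pos'])*100,2))
E
python3 go.py .6063 -.0275
```

```text
[0.4578 0.2143 0.3876] [-1.7998e+02 -6.0000e-02 -6.8300e+00] w 0.0522 f 15.0 F [ 0.4 -0.3 -0.4]
tool cm [1.762e+01 2.225e+01 1.000e-02]
```

Emit:
drive_tool(series=[0, 0, 0, 2.2, 2.8, 0, 4.5, 0, 0, 0, 2.2, 2.8, 0, 4.5, 0, 0, 0, 2.2, 2.8, 0, 4.5, 0, 0, 0, 2.2, 2.8, 0, 4.5, 0, 0, 0, 2.2, 2.8, 0, 4.5, 0, 0, 0, 2.2, 2.8, 0, 4.5, 0, 0, 0, 2.2, 2.8, 0, 4.5, 0, 0, 0, 2.2, 2.6, 0, 4.5, 0, 0, 0, 0, 0, 0, 4.5, 0, 0, 0, 0, 0, 0, 4.5, 0, 0, 0, 0, 0, 0, 4.5])

```text
time: 9.13
tool_pos: [0.6064, -0.0266, 0.3863]
ee_rot: [-180.0, 0.1, -6.7]
contact_force: [1.2, -0.5, -0.6]
grip_width: 0.0519
grip_force: 15.0
```

```bash
python3 go.py .6063 -.0275
python3 - <<'E'
from h import *
o=get_obs();p,d=grab_frame('wrist');
p2,d2=grab_frame('scene')
cv2.imwrite('pics/ins.png',np.hstack([cv2.resize(p,(400,300)),cv2.resize(p2[60:300,220:540],(400,300))])[:,:,::-1])
E
```

```text
[ 0.6064 -0.0266  0.3863] [-1.7997e+02  9.0000e-02 -6.7000e+00] w 0.0519 f 15.0 F [ 1.2 -0.5 -0.6]
tool cm [ 0.    0.09 -0.  ]
```

View pics/ins.png

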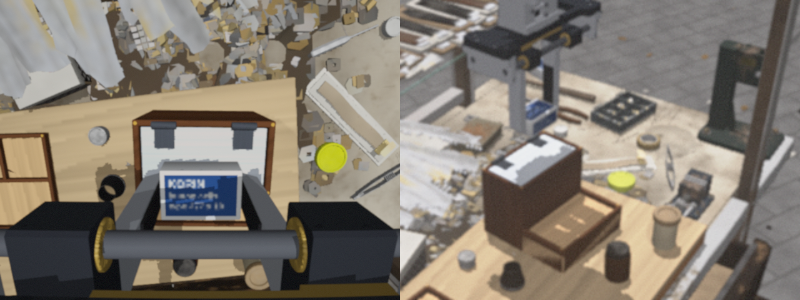

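Emit:
drive_tool(series=[0, 0, 0, 0, 0.1, 2.5, 4.5, 0, 0, 0, 0, 0, 2.5, 4.5, 0, 0, 0, 0, 0, 1.5, 4.5, 0, 0, 0, 0, 0, 1.5, 4.5, 0, 0, 0, 0, 0, 1, 4.5, 0, 0, 0, 0, 0, 0, 4.5])

```text
time: 9.73
tool_pos: [0.6052, -0.0265, 0.2947]
ee_rot: [-180.0, 0.3, -6.6]
contact_force: [-1.5, 0.1, -0.7]
grip_width: 0.052
grip_force: 15.0
```

Emit:
drive_tool(series=[0, 0, 0, 0, 0, 1, 4.5, 0, 0, 0, 0, 0, 1, 4.5, 0, 0, 0, 0, 0, 1, 4.5, 0, 0, 0, 0, 0, 1, 4.5, 0, 0, 0, 0, 0, 0.8, 4.5, 0, 0, 0, 0, 0, 0, 4.5, 0, 0, 0, 0, 0, 0, 4.5])

```text
time: 10.32
tool_pos: [0.6063, -0.0278, 0.2477]
ee_rot: [-180.0, 0.1, -6.8]
contact_force: [-1.1, -0.0, -1.0]
grip_width: 0.052
grip_force: 15.4
```

Emit:
drive_tool(series=[0, 0, 0, 0, 0, 0.3, 4.5, 0, 0, 0, 0, 0, 0, 6.6, 0, 0, 0, 0, 0, 0, 6.6, 0, 0, 0, 0, 0, 0, 6.6, 0, 0, 0, 0, 0, 0, 6.6, 0, 0, 0, 0, 0, -1.5, 6.6, 0, 0, 0, 0, 0, -2, 6.6, 0, 0, 0, 0, 0, -2, 6.6, 0, 0, 0, 0, 0, -2, 6.6, 0, 0, 0, 0, 0, -2, 6.6, 0, 0, 0, 0, 0, -2, 6.6, 0, 0, 0, 0, 0, -3, 6.6])

```text
time: 11.32
tool_pos: [0.6061, -0.0278, 0.3903]
ee_rot: [180.0, 0.2, -6.7]
contact_force: [0.7, -0.9, 0.3]
grip_width: 0.0659
grip_force: 0.0
```

```bash
python3 go.py .4485 .1050
python3 - <<'E'
from h import *
p,d=grab_frame('scene')
for l in ['flap','battery_carton']:
    for q in cut_out('scene',l):
        P=pts('scene',np.argwhere(q['region']),d);print(l,q['conf'],np.round(np.median(P,0),3),np.round(np.percentile(P[:,2],[3,97]),3))
E
```

```text
[ 0.6061 -0.0278  0.3903] [ 1.7999e+02  1.5000e-01 -6.7500e+00] w 0.0659 f 0.0 F [ 0.7 -0.9  0.3]
tool cm [-17.21 -11.33   0.04]
flap 0.93 [ 0.61  -0.025  0.131] [0.129 0.133]
flap 0.67 [0.454 0.022 0.063] [0.031 0.078]
flap 0.53 [0.447 0.11  0.04 ] [0.033 0.043]
```

Carton in and flap shut. Next is the square watch.

Emit:
drive_tool(series=[0, 0, 0, -2.9, -1.9, 0, 6.6, 0, 0, 0, -2.9, -1.9, 0, 6.6, 0, 0, 0, -2.9, -1.9, 0, 6.6, 0, 0, 0, -2.9, -1.9, 0, 6.6, 0, 0, 0, -2.9, -1.9, 0, 6.6, 0, 0, 0, -2.7, -1.8, 0, 6.6, 0, 0, 4.6, 0, 0, 3, 6.6, 0, 0, 4.6, 0, 0, 4, 6.6, 0, 0, 0, 0, 0, 3.5, 6.6, 0, 0, 0, 0, 0, 2.5, 6.6, 0, 0, 0, 0, 0, 0, 6.6, 0, 0, 0, 0, 0, 0, 6.6])

```text
time: 12.47
tool_pos: [0.4484, 0.1046, 0.2593]
ee_rot: [179.9, 0.2, -15.9]
contact_force: [0.8, 0.0, 0.3]
grip_width: 0.0658
grip_force: 0.0
```

```bash
python3 go.py .448 .1045
python3 - <<'E'
from h import *
o=get_obs();p,d=grab_frame('wrist');cv2.imwrite('pics/sq.png',p[:,:,::-1])
E
```

```text
[0.4484 0.1046 0.2593] [179.91   0.23 -15.95] w 0.0658 f 0.0 F [0.8 0.  0.3]
tool cm [-0.04  0.02  0.  ]
```

View pics/sq.png

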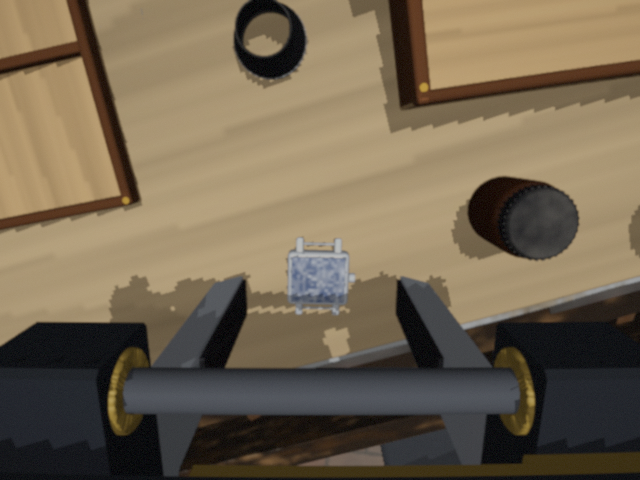

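The watch at (320,278) is centred and square between the fingers. I grip and lift it.

Emit:
drive_tool(series=[0, 0, 0, 0, 0, 1.7, 6.6, 0, 0, 0, 0, 0, 1, 6.6, 0, 0, 0, 0, 0, 0, 2.5, 0, 0, 0, 0, 0, 0, 2.5, 0, 0, 0, 0, 0, 0, 2.5, 0, 0, 0, 0, 0, 0, 2.5, 0, 0, 0, 0, 0, 0, 2.5, 0, 0, 0, 0, 0, 0, 2.5, 0, 0, 0, 0, 0, -2, 2.5, 0, 0, 0, 0, 0, -3, 2.5, 0, 0, -4.6, 0, 0, -3, 2.5, 0, 0, -4.6, 0, 0, 0, 2.5], squeeze=12)

```text
time: 13.52
tool_pos: [0.451, 0.1049, 0.3188]
ee_rot: [-179.9, -0.6, -6.5]
contact_force: [0.1, -0.3, -1.1]
grip_width: 0.0317
grip_force: 12.0
```

```bash
python3 go.py .5437 -.0201
```

```text
[0.451  0.1049 0.3188] [-179.89   -0.6    -6.52] w 0.0317 f 12.0 F [ 0.1 -0.3 -1.1]
tool cm [10.62 11.36  0.09]
```

Emit:
drive_tool(series=[0, 0, 0, 2.1, 2.3, 0, 2.5, 0, 0, 0, 2.1, 2.3, 0, 2.5, 0, 0, 0, 2.1, 2.3, 0, 2.5, 0, 0, 0, 2.1, 2.3, 0, 2.5, 0, 0, 0, 2.1, 2.3, 0, 2.5, 0, 0, 0, 0, 0, 0, 2.5, 0, 0, 0, 0, 0, 1.5, 2.5, 0, 0, 0, 0, 0, 1.5, 2.5, 0, 0, 0, 0, 0, 1, 2.5, 0, 0, 0, 0, 0, 0, 2.5, 0, 0, 0, 0, 0, 0, 2.5])

```text
time: 14.43
tool_pos: [0.5395, -0.0215, 0.2733]
ee_rot: [-180.0, 0.1, -6.7]
contact_force: [0.4, -0.5, -0.9]
grip_width: 0.0316
grip_force: 12.0
```

```bash
python3 go.py .5437 -.0201
```

```text
[ 0.5395 -0.0215  0.2733] [-1.80e+02  8.00e-02 -6.73e+00] w 0.0316 f 12.0 F [ 0.4 -0.5 -0.9]
tool cm [ 0.4  -0.19 -0.  ]
```

Emit:
drive_tool(series=[0, 0, 0, 0.3, -0.1, 0.5, 2.5, 0, 0, 0, 0, 0, 0.4, 2.5, 0, 0, 0, 0, 0, 0.1, 2.5, 0, 0, 0, 0, 0, 0, 2.5])

```text
time: 14.77
tool_pos: [0.5435, -0.0211, 0.2644]
ee_rot: [-180.0, -0.1, -6.7]
contact_force: [-0.8, 0.5, 2.1]
grip_width: 0.0315
grip_force: 12.0
```

```bash
python3 go.py .5437 -.0201
python3 - <<'E'
from h import *
z=np.load('wa.npz');o=dict(tool_pos=z['tp'],ee_rot=z['er'])
print(atz('wrist',[[231,340]],.077,o),atz('wrist',[[265,463]],.081,o))
z=np.load('d_top.npy')
E
```

```text
[ 0.5435 -0.0211  0.2644] [-1.7999e+02 -1.3000e-01 -6.7500e+00] w 0.0315 f 12.0 F [-0.8  0.5  2.1]
tool cm [ 0.  -0.1  0. ]
[[0.46028374 0.0122924  0.077     ]] [[ 0.43564375 -0.07860566  0.081     ]]
```

Emit:
drive_tool(series=[0, 0, 0, 0, 0, 0, 6.6, 0, 0, 0, 0, 0, 0, 6.6, 0, 0, 0, 0, 0, 0, 6.6, 0, 0, 0, 0, 0, 0, 6.6, 0, 0, 0, 0, 0, -2, 6.6, 0, 0, 0, 0, 0, -4, 6.6, 0, 0, 0, 0, 0, -3, 6.6, 0, 0, 0, -3, -1.4, 0, 6.6, 0, 0, 0, -3, -1.4, 0, 6.6, 0, 0, 0, -2.8, -1.4, 0, 6.6, 0, 0, 0, 0, 0, 0, 6.6, 0, 0, 0, 0, 0, 0, 6.6])

```text
time: 15.77
tool_pos: [0.4592, 0.0314, 0.3539]
ee_rot: [180.0, -0.0, -6.7]
contact_force: [0.4, -0.3, 0.5]
grip_width: 0.066
grip_force: 0.0
```

```bash
python3 go.py .458 .0115; python3 w.py wc brown_jar,cream_canister,square_watch
```

```text
[0.4592 0.0314 0.3539] [ 1.7999e+02 -2.0000e-02 -6.6600e+00] w 0.066 f 0.0 F [ 0.4 -0.3  0.5]
tool cm [0.11 1.99 0.  ]
[0.4592 0.0314 0.3539] [ 1.7999e+02 -2.0000e-02 -6.6600e+00]
brown_jar 0.64 px [245. 350.] c [457.2  12.4] s [28. 29.] a 78.0 zt 0.0773 1685 mean [0.4576 0.0126 0.0765]
cream_canister 0.55 px [261. 495.] c [433.9 -79.1] s [37. 37.] a 22.8 zt 0.081 2769 mean [ 0.4344 -0.0786  0.0797]
square_watch 0.83 px [ 99. 387.] c [541.5 -20.3] s [34. 40.] a 81.9 zt 0.0713 2688 mean [ 0.5418 -0.0184  0.0699]
```

View pics/wc.png

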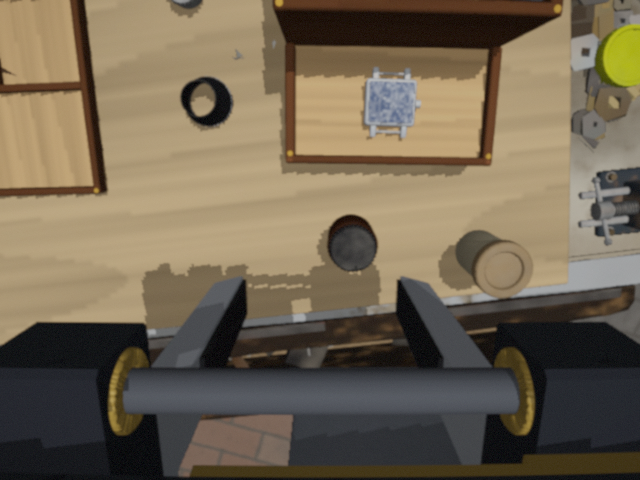

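The square watch lies flat in the step compartment at (390,102). The jar is at (352,245) and the canister at (500,268). Next is the jar.

Emit:
drive_tool(series=[0, 0, 0, 0, 1.9, 0, 6.6, 0, 0, 0, 0, 0, 2, 6.6, 0, 0, 0, 0, 0, 3, 6.6, 0, 0, 0, 0, 0, 3, 6.6, 0, 0, 0, 0, 0, 2, 6.6, 0, 0, 0, 0, 0, 1, 6.6, 0, 0, 0, 0, 0, 0, 2.4, 0, 0, 0, 0, 0, 0, 2.4, 0, 0, 0, 0, 0, 0, 2.4, 0, 0, 0, 0, 0, 0, 2.4, 0, 0, 0, 0, 0, 0, 2.4, 0, 0, 0, 0, 0, 0, 2.4])

```text
time: 16.97
tool_pos: [0.4586, 0.0118, 0.2445]
ee_rot: [180.0, -0.1, -6.7]
contact_force: [1.1, 0.1, 1.9]
grip_width: 0.0322
grip_force: 12.0
```

Emit:
drive_tool(series=[0, 0, 0, 0, 0, -2, 2.4, 0, 0, 0, 0, 0, -3, 2.4, 0, 0, 0, 0, 0, -3, 2.4, 0, 0, 0, 0, 0, 0, 2.4, 0, 0, 0, 0, 0, 0, 2.4])

```text
time: 17.38
tool_pos: [0.4587, 0.0119, 0.3254]
ee_rot: [180.0, -0.3, -6.7]
contact_force: [0.7, 0.1, -0.6]
grip_width: 0.032
grip_force: 11.9
```

```bash
python3 go.py .616 .2624
```

```text
[0.4587 0.0119 0.3254] [179.99  -0.28  -6.74] w 0.032 f 11.9 F [ 0.7  0.1 -0.6]
tool cm [ 12.68 -26.72   0.06]
```

Emit:
drive_tool(series=[0, 0, 0, 1.6, -3.3, 0, 2.4, 0, 0, 0, 1.6, -3.3, 0, 2.4, 0, 0, 0, 1.6, -3.3, 0, 2.4, 0, 0, 0, 1.6, -3.3, 0, 2.4, 0, 0, 0, 1.6, -3.4, 0, 2.4, 0, 0, 0, 1.6, -3.4, 0, 2.4, 0, 0, 0, 1.6, -3.4, 0, 2.4, 0, 0, 0, 1.5, -3.3, 0, 2.4, 0, 0, 0, 0, 0, 2, 2.4, 0, 0, 0, 0, 0, 2.5, 2.4, 0, 0, 0, 0, 0, 2, 2.4, 0, 0, 0, 0, 0, 0, 2.4])

```text
time: 18.38
tool_pos: [0.6133, 0.2618, 0.2519]
ee_rot: [179.7, 0.7, -6.7]
contact_force: [-1.1, -0.1, -1.3]
grip_width: 0.032
grip_force: 11.9
```

```bash
python3 go.py .616 .2624
python3 - <<'E'
from h import *
p,d=grab_frame('wrist');cv2.imwrite('pics/jp.png',p[:,:,::-1])
E
```

```text
[0.6133 0.2618 0.2519] [179.7    0.67  -6.71] w 0.032 f 11.9 F [-1.1 -0.1 -1.3]
tool cm [ 0.26 -0.09 -0.  ]
```

View pics/jp.png

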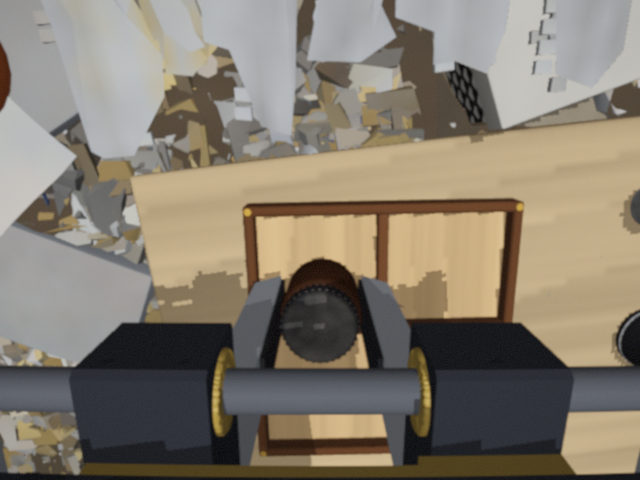

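The jar is over the left small compartment. The tray's far pins are at (247,212) and (520,206), and the near-left pin at (262,453). I use these to check the tray's pose.

Run:
```python
from h import *
o=get_obs()
A=atz('wrist',[[212,247],[206,520],[453,262]],.042,o);print(np.round(A,4),o['tool_pos'],o['ee_rot'])
print(np.degrees(np.arctan2(-(A[0]-A[1])[0],(A[0]-A[1])[1])), (A[1]+A[2])/2, np.linalg.norm(A[0]-A[1]),np.linalg.norm(A[0]-A[2]))
```

```text
[[0.6503 0.2912 0.042 ]
 [0.6387 0.1678 0.042 ]
 [0.5217 0.304  0.042 ]] [0.61422078 0.26185947 0.25443607] [179.78923279   0.45862669  -6.73349264]
-5.377055832517446 [0.58021749 0.23588037 0.042     ] 0.12395533891138572 0.12919214451044542
```

Emit:
drive_tool(series=[0, 0, 0, 0.3, -0.1, 0, 2.4, 0, 0, 0, 0, 0, 0.3, 2.4, 0, 0, 0, 0, 0, 0, 2.4, 0, 0, 0, 0, 0, 0, 2.4])

```text
time: 18.77
tool_pos: [0.6192, 0.2627, 0.2568]
ee_rot: [-180.0, -0.1, -6.8]
contact_force: [0.3, 0.5, -0.9]
grip_width: 0.032
grip_force: 11.9
```

```bash
python3 go.py .6172 .2632
```

```text
[0.6192 0.2627 0.2568] [-1.7996e+02 -1.0000e-01 -6.7700e+00] w 0.032 f 11.9 F [ 0.3  0.5 -0.9]
tool cm [-0.2  -0.03 -0.  ]
```

Emit:
drive_tool(series=[0, 0, 0, 0, 0, 0.5, 2.4, 0, 0, 0, 0, 0, 0.3, 2.4, 0, 0, 0, 0, 0, 0, 2.4, 0, 0, 0, 0, 0, 0, 5, 0, 0, 0, 0, 0, 0, 5, 0, 0, 0, 0, 0, 0, 5, 0, 0, 0, 0, 0, -1.5, 5, 0, 0, 0, 0, 0, -2.5, 5, 0, 0, 0, 0, 0, -3, 5, 0, 0, 0, 0, 0, -3, 6.6, 0, 0, 0, -1.4, 3.6, 0, 6.6, 0, 0, 0, -1.4, 3.6, 0, 6.6])

```text
time: 19.77
tool_pos: [0.5834, 0.1953, 0.3498]
ee_rot: [-179.9, -0.3, -6.6]
contact_force: [0.4, -0.2, -1.3]
grip_width: 0.0647
grip_force: 0.0
```

Emit:
drive_tool(series=[0, 0, 0, -1.4, 3.6, 0, 6.6, 0, 0, 0, -1.4, 3.6, 0, 6.6, 0, 0, 0, -1.4, 3.6, 0, 6.6, 0, 0, 0, -1.4, 3.6, 0, 6.6, 0, 0, 0, -1.4, 3.6, 0, 6.6, 0, 0, 0, -1.4, 3.6, 0, 6.6, 0, 0, 0, -1.4, 3.6, 0, 6.6, 0, 0, 0, -1.4, 3.6, 0, 6.6, 0, 0, 0, 0, 0, 0, 6.6, 0, 0, 0, 0, 0, 0, 6.6, 0, 0, 0, 0, 0, 0, 6.6])

```text
time: 20.68
tool_pos: [0.4377, -0.0781, 0.3478]
ee_rot: [-180.0, -0.0, -6.8]
contact_force: [0.6, -0.3, 0.2]
grip_width: 0.0661
grip_force: 0.0
```

```bash
python3 go.py .4345 -.0788; python3 w.py wd cream_canister,square_watch
python3 - <<'E'
from h import *
p,d=grab_frame('scene')
for l in ['brown_jar']:
    for q in cut_out('scene',l):
        P=pts('scene',np.argwhere(q['region']),d);print(l,q['conf'],q['centre'],np.round(np.median(P,0),3),np.round(np.percentile(P,[3,97],axis=0),3))
E
```

```text
[ 0.4377 -0.0781  0.3478] [-1.7996e+02 -5.0000e-02 -6.8100e+00] w 0.0661 f 0.0 F [ 0.6 -0.3  0.2]
tool cm [-0.31  0.11 -0.  ]
[ 0.4377 -0.0781  0.3478] [-1.7996e+02 -5.0000e-02 -6.8100e+00]
cream_canister 0.73 px [256. 328.] c [433.6 -79.5] s [35. 36.] a 83.7 zt 0.081 2851 mean [ 0.4342 -0.0795  0.0797]
brown_jar 0.67 [325.9, 209.7] [0.609 0.272 0.069] [[0.601 0.255 0.037]
 [0.628 0.281 0.082]]
```

Emit:
drive_tool(series=[0, 0, 0, -0.3, 0.1, 0, 6.6, 0, 0, 0, 0, 0, 2, 6.6, 0, 0, 0, 0, 0, 3, 6.6, 0, 0, 0, 0, 0, 3, 6.6, 0, 0, 0, 0, 0, 1.5, 6.6, 0, 0, 0, 0, 0, 0.8, 6.6, 0, 0, 0, 0, 0, 0, 2.8, 0, 0, 0, 0, 0, 0, 2.8, 0, 0, 0, 0, 0, 0, 2.8, 0, 0, 0, 0, 0, 0, 2.8, 0, 0, 0, 0, 0, 0, 2.8, 0, 0, 0, 0, 0, 0, 2.8])

```text
time: 21.93
tool_pos: [0.4348, -0.0791, 0.2456]
ee_rot: [180.0, -0.1, -6.7]
contact_force: [0.3, 0.0, 2.8]
grip_width: 0.035
grip_force: 12.0
```

Emit:
drive_tool(series=[0, 0, 0, 0, 0, -2, 2.8, 0, 0, 0, 0, 0, -3, 2.8, 0, 0, 0, 0, 0, -3, 2.8, 0, 0, 0, 0, 0, -3, 2.8, 0, 0, 0, 0, 0, 0, 2.8, 0, 0, 0, 0, 0, 0, 2.8])

```text
time: 22.43
tool_pos: [0.4347, -0.079, 0.3564]
ee_rot: [179.9, -0.3, -6.7]
contact_force: [-0.8, 0.6, -0.9]
grip_width: 0.0352
grip_force: 12.0
```

```bash
python3 go.py .6115 .2020
```

```text
[ 0.4347 -0.079   0.3564] [179.94  -0.26  -6.75] w 0.0352 f 12.0 F [-0.8  0.6 -0.9]
tool cm [ 14.25 -29.98   0.03]
```

Emit:
drive_tool(series=[0, 0, 0, 1.6, -3.3, 0, 2.8, 0, 0, 0, 1.6, -3.3, 0, 2.8, 0, 0, 0, 1.6, -3.3, 0, 2.8, 0, 0, 0, 1.6, -3.3, 0, 2.8, 0, 0, 0, 1.6, -3.3, 0, 2.8, 0, 0, 0, 1.6, -3.3, 0, 2.8, 0, 0, 0, 1.6, -3.3, 0, 2.8, 0, 0, 0, 1.5, -3.3, 0, 2.8, 0, 0, 0, 1.5, -3.3, 0, 2.8, 0, 0, 0, 0, 0, 2, 2.8, 0, 0, 0, 0, 0, 3, 2.8, 0, 0, 0, 0, 0, 2.5, 2.8])

```text
time: 23.43
tool_pos: [0.6097, 0.2001, 0.2763]
ee_rot: [179.9, 0.2, -6.7]
contact_force: [-0.6, 0.1, -0.8]
grip_width: 0.0354
grip_force: 12.0
```

Emit:
drive_tool(series=[0, 0, 0, 0, 0, 2, 2.8, 0, 0, 0, 0, 0, 0, 2.8, 0, 0, 0, 0, 0, 0, 2.8, 0, 0, 0, 0, 0, 0, 2.8])

```text
time: 23.77
tool_pos: [0.6106, 0.1993, 0.2598]
ee_rot: [180.0, -0.0, -6.8]
contact_force: [0.4, -0.0, 0.2]
grip_width: 0.0351
grip_force: 12.0
```

```bash
python3 go.py .6115 .2010
```

```text
[0.6106 0.1993 0.2598] [ 1.80e+02 -1.00e-02 -6.76e+00] w 0.0351 f 12.0 F [ 0.4 -0.   0.2]
tool cm [ 0.07 -0.18  0.  ]
```

Emit:
drive_tool(series=[0, 0, 0, 0, -0.2, 0.6, 2.8, 0, 0, 0, 0, 0, 0.4, 2.8, 0, 0, 0, 0, 0, 0, 2.8, 0, 0, 0, 0, 0, 0, 2.8, 0, 0, 0, 0, 0, 0, 5, 0, 0, 0, 0, 0, 0, 5, 0, 0, 0, 0, 0, 0, 5, 0, 0, 0, 0, 0, -1.5, 5, 0, 0, 0, 0, 0, -2.5, 5, 0, 0, 0, 0, 0, -3, 5, 0, 0, 0, 0, 0, -3, 5, 0, 0, 0, 0, 0, 0, 6.6])

```text
time: 24.77
tool_pos: [0.6122, 0.2018, 0.3565]
ee_rot: [-179.8, -0.7, -6.7]
contact_force: [0.5, 0.5, 1.0]
grip_width: 0.0543
grip_force: 0.0
```

Emit:
drive_tool(series=[0, 0, 0, -3.3, -1.8, 0, 6.6, 0, 0, 0, -3.3, -1.8, 0, 6.6, 0, 0, 0, -3.3, -1.8, 0, 6.6, 0, 0, 0, -3.3, -1.8, 0, 6.6, 0, 0, 0, -3.3, -1.7, 0, 6.6, 0, 0, -4.4, 0, 0, 0, 6.6, 0, 0, -4.4, 0, 0, 2, 6.6, 0, 0, 0, 0, 0, 3, 6.6, 0, 0, 0, 0, 0, 3, 6.6, 0, 0, 0, 0, 0, 0, 6.6, 0, 0, 0, 0, 0, 0, 6.6])

```text
time: 25.68
tool_pos: [0.4566, 0.3089, 0.2684]
ee_rot: [179.9, 0.2, 2.1]
contact_force: [0.6, 0.5, -0.2]
grip_width: 0.066
grip_force: 0.0
```

```bash
python3 go.py .457 .3085; python3 w.py we round_watch
```

```text
[0.4566 0.3089 0.2684] [179.9    0.21   2.05] w 0.066 f 0.0 F [ 0.6  0.5 -0.2]
tool cm [ 0.04  0.04 -0.  ]
[0.4566 0.3089 0.2684] [179.9    0.21   2.05]
round_watch 0.97 px [268. 317.] c [456.6 309.5] s [42. 35.] a 2.2 zt 0.0408 3443 mean [0.4576 0.3109 0.0396]
```

View pics/we.png

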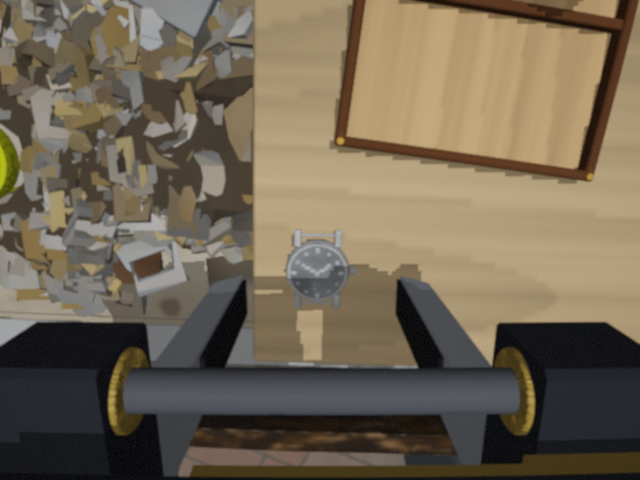

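The round watch at (317,270) is square between the fingers. I grip and lift it.

Emit:
drive_tool(series=[0, 0, 0, 0, 0, 2.4, 6.6, 0, 0, 0, 0, 0, 1.2, 6.6, 0, 0, 0, 0, 0, 0, 2.7, 0, 0, 0, 0, 0, 0, 2.7, 0, 0, 0, 0, 0, 0, 2.7, 0, 0, 0, 0, 0, 0, 2.7, 0, 0, 0, 0, 0, 0, 2.7, 0, 0, 0, 0, 0, 0, 2.7, 0, 0, 0, 0, 0, -2, 2.7, 0, 0, 0, 0, 0, -3, 2.7, 0, 0, 3.7, 0, 0, -1, 2.7, 0, 0, 3.7, 0, 0, 0, 2.7])

```text
time: 26.78
tool_pos: [0.4582, 0.3097, 0.2971]
ee_rot: [-179.8, -0.3, -5.5]
contact_force: [-0.3, -0.6, -0.4]
grip_width: 0.0342
grip_force: 12.0
```

```bash
python3 go.py .5506 .2388
```

```text
[0.4582 0.3097 0.2971] [-179.79   -0.33   -5.52] w 0.0342 f 12.0 F [-0.3 -0.6 -0.4]
tool cm [9.88 6.17 0.04]
```

Emit:
drive_tool(series=[0, 0, 0, 3.3, 2.1, 0, 2.7, 0, 0, 0, 3.3, 2.1, 0, 2.7, 0, 0, 0, 3.2, 2, 0, 2.7, 0, 0, 0, 0, 0, 1.5, 2.7, 0, 0, 0, 0, 0, 2, 2.7, 0, 0, 0, 0, 0, 1, 2.7, 0, 0, 0, 0, 0, 0, 2.7, 0, 0, 0, 0, 0, 0, 2.7, 0, 0, 0, 0, 0, 0, 2.7])

```text
time: 27.53
tool_pos: [0.549, 0.2387, 0.2495]
ee_rot: [-180.0, -0.1, -5.3]
contact_force: [-0.2, 0.1, 0.2]
grip_width: 0.0341
grip_force: 12.0
```

```bash
python3 go.py .5506 .2388
```

```text
[0.549  0.2387 0.2495] [-1.7998e+02 -7.0000e-02 -5.3100e+00] w 0.0341 f 12.0 F [-0.2  0.1  0.2]
tool cm [ 0.15 -0.02  0.  ]
```

Emit:
drive_tool(series=[0, 0, 0, 0.1, 0, 0.7, 2.7, 0, 0, 0, 0, 0, 0.4, 2.7, 0, 0, 0, 0, 0, 0.1, 2.7, 0, 0, 0, 0, 0, 0, 2.7, 0, 0, 0, 0, 0, 0, 6, 0, 0, 0, 0, 0, 0, 6, 0, 0, 0, 0, 0, 0, 6, 0, 0, 0, 0, 0, 0, 6, 0, 0, 0, 0, 0, -2, 6, 0, 0, 0, 0, 0, -4, 6, 0, 0, 0, 0, 0, -4, 6, 0, 0, 0, 0, 0, -3, 6])

```text
time: 28.53
tool_pos: [0.5502, 0.2382, 0.3693]
ee_rot: [-180.0, -0.1, -5.4]
contact_force: [0.2, 0.3, -0.2]
grip_width: 0.06
grip_force: 0.0
```

Emit:
drive_tool(series=[0, 0, 0, -3, 3, -1, 6, 0, 0, 0, -3, 3, 0, 6, 0, 0, 0, -3, 3, 0, 6, 0, 0, 0, -3, 3, 0, 6, 0, 0, 0, 0, 0, 0, 6, 0, 0, 0, 0, 0, 0, 6])

```text
time: 29.03
tool_pos: [0.4208, 0.1317, 0.3764]
ee_rot: [-180.0, -0.0, -5.4]
contact_force: [1.3, 0.5, -0.4]
grip_width: 0.0602
grip_force: 0.0
```

```bash
python3 w.py wf round_watch,square_watch,brown_jar,cream_canister,flap
python3 - <<'E'
from h import *
p,d=grab_frame('scene');cv2.imwrite('pics/fin.png',cv2.resize(p[150:420,170:490],(800,600))[:,:,::-1])
for l in ['round_watch','square_watch','brown_jar','cream_canister','flap','battery_carton']:
    for q in cut_out('scene',l)[:1]:
        P=pts('scene',np.argwhere(q['region']),d);print(l,q['conf'],np.round(np.median(P,0),3),np.round(np.percentile(P,[3,97],axis=0),3).tolist())
E
```

```text
[0.4208 0.1317 0.3764] [-1.80e+02 -2.00e-02 -5.45e+00]
round_watch 0.62 px [ 66. 146.] c [548.3 239.1] s [35. 43.] a 85.7 zt 0.0448 2179 mean [0.5485 0.2397 0.0434]
square_watch 0.6 px [ 27. 540.] c [540.7 -19.6] s [34. 38.] a 82.0 zt 0.0712 2487 mean [ 0.541  -0.0173  0.0698]
round_watch 0.68 [0.548 0.244 0.043] [[0.533, 0.229, 0.037], [0.568, 0.257, 0.046]]
square_watch 0.56 [ 0.549 -0.006  0.069] [[0.541, -0.012, 0.063], [0.556, -0.003, 0.072]]
brown_jar 0.91 [0.61  0.272 0.068] [[0.601, 0.254, 0.035], [0.63, 0.281, 0.082]]
cream_canister 0.74 [0.603 0.209 0.076] [[0.593, 0.188, 0.036], [0.625, 0.219, 0.086]]
flap 0.89 [ 0.623 -0.004  0.131] [[0.465, -0.08, 0.129], [0.642, 0.201, 0.298]]
```

View pics/fin.png

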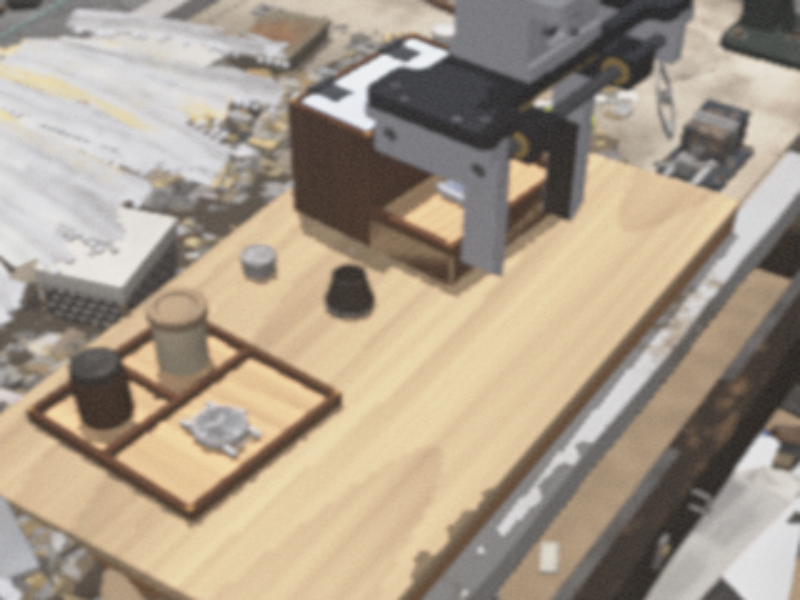

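View pics/wf.png

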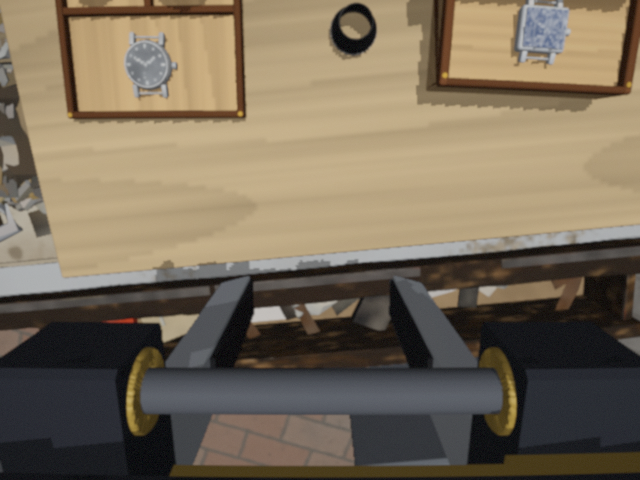

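The round watch lies flat in the wide compartment (wf 148,66), and the jar and canister stand upright in the two small ones. The square watch is in the step compartment, the flap is shut, and the arm is clear. I hand the job in.

```bash
python3 -c "
from cell import *
print(close_job())"
```

```text
the job is handed in; nothing more can be done
None
```

Both kits are made up and handed in at about 30 s on the robot's clock. The last pictures show the tray items and the square watch in place and the flap shut. The carton went in through the flap, but I could not see it afterwards, and the judge's result was not reported back.

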